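# Nest the bare wooden cups and boxes for storage

## Robot

A 6-joint arm with a two-finger parallel gripper is mounted at the origin on the work surface. World frame = base frame: x ahead of the robot, y to its left, z up, the work surface at z = 0. Lengths are in mm, angles in degrees, forces in N, time in s.
With the tool pointing down it reaches from about 350 to 850 mm from the base axis. Payload 8.1 kg.
Tool frame: the origin (TCP) lies at the very end of the fingers, on their centre line; the grasp point (between the pads) lies 19 mm behind it (r.grasp_offset is the distance from the TCP to the grasp point, in mm); z points along the fingers, y is the line along which they close (so a half turn about z gives the same grasp; the last joint's range is limited). The gripper opens to 85 mm and grips with 20 to 120 N. Pads are 22 mm wide; open, the fingers measure 114 mm over their backs; the gripper's body (76 mm by 85 mm) begins 54 mm behind the grasp point. The pads swing forward as they close: fully open they stand 13 mm farther back than shut.
Start: joints at [-4.893, 7.471, 85.268, -0, 87.261, -4.893], TCP at [600.004, 0.022, 231.292] pointing down, gripper open.
Joint ranges: [-169.43, 169.43], [-51.17, 129.36], [1.28, 143.12], [-76.62, 256.62], [0, 156.53], [-152.29, 152.29]. Speed limits (degrees/s): [136.94, 136.94, 159.86, 180, 180, 180].

## Interface

Orientations are given as [roll, pitch, yaw] about the fixed x, y, z axes, in that order (R = Rz(yaw) Ry(pitch) Rx(roll)).
In Python, from bench import r gives the robot as it stands.
- The arm moves only by the tool carry_out, never from a script. Its argument "commands" is a list of rows, each an object with "jaw": the finger opening in m, from 0 to 0.0854; "translation": the shift along the tool's x, y, z in m, a list of three; "spin": the turn about the tool's z in rad. A call has exactly 8 rows; each row shifts and turns the commanded pose from where the row before left it, along the tool's axes as they then stand; what a row does not reach is not made up. A row lasts 1/12 s, in which the tool goes at most 41.7 mm and 7.16 degrees, less where a joint would pass 70% of its speed; a pose out of reach is approached as far as the arm can. A call is refused whole if a number of a shift passes 0.0417 or a number of a turn 0.125, either way. A call with a gripper value outside its range is refused whole. The fingers move at their own pace and stop on an object; "squeeze" is the grip in N (left out, the last holds). Time passes only in rows, so rows that do not move let the fingers close, or fill a call up. It gives the time, the measured TCP pose, the force, the opening and the grip force at its end, in the units of the state.
- r.sense(): the state, without advancing time (a new reading comes with each control period).
- r.snapshot(name): name is "scene" or "side" or "wrist"; returns a dict with "pixels" (480x640x3 uint8, blue, green, red), "K" (3x3 intrinsics, pixels), "extrinsics" (4x4, takes a point from camera to world coordinates). Camera axes: x right, y down, z forward; pixel columns grow to the right and rows downward; lengths in mm; the calibration is good to about 2 mm. A picture is of the moment at which its call begins. There is no depth.
- r.hand_in(): hands the job in; it is judged then, once.
Trained networks look in a picture, given as the dict that the camera call returned (one of the last four; its "shot" number tells which), for a name from the list of things; names that differ only in an ending like _2 or _b are one class to them, and where a whole thing is asked for, a point or a joint stands for the part that bears it (a point fixed in the world has none). Each returns a list of dicts, best first, with "score" (0 to 1); they miss things now and then, are a little off and sometimes report something else, mostly with a low value. They report only what shows in the picture. A call takes as long as a camera call.
- r.spot_in(picture, target): "xy" ([column, row] in pixels, amid what is visible of it).
- r.regions_of(picture, target): "pixels" (480x640 bool, what is visible of it) and "xy" ([column, row] in pixels, amid what is visible of it).
- r.landmark_of(picture, target): "xy" ([column, row] in pixels: a listed point, or the origin of a listed thing).
The state is a dict: "time": time; "joint_pos": joint angles; "qd": joint speeds; "joint_efforts": joint torques, N m; "tool_pos": TCP position; "tcp_rot": TCP orientation; "ft_force": force on the tool from outside, world axes, zero at the start; "wrist_torque": the same for the moment, N m; "finger_gap": finger opening in mm; "grip_force": force on a finger pad.
Only numpy, scipy, OpenCV 4.12 (cv2) and the standard library are available. Lean on these libraries where they do the work, as an engineer would, in place of code of your own. Each camera call takes 0.05 s, during which the arm holds its last target. There are 200 camera calls.

## Task

Put the bare wooden blanks away as two nests, everything staying mouth down as it lies: in the middle of the round white bat the smallest round cup first, the medium cup over it and the largest over both; in the middle of the square cork tile the small square box and then the large box over it. Every piece must stand flat on its bat or tile, and the two paint jars and the water pot among them must be left standing where they are.

Things in the scene. Friction and masses are not known exactly. Their poses are not given: they have to be found in the camera images.
- cup_large: Hollow turned cup of bare light wood, two thin darker lines round its side and a thin circle on its closed end; stands mouth down. Outside diameter 66 mm, height 74 mm, straight 4 mm walls: bore 58 mm wide, 68 mm deep. The largest of the three round cups (about 90 g); goes last, over the medium one. Origin: centre of the open mouth (its underside); z up. Lies anywhere among the rest.
- cup_medium: Hollow turned cup of bare light wood, two thin darker lines round its side and a thin circle on its closed end; stands mouth down. Outside diameter 50 mm, height 60 mm, straight 4 mm walls: bore 42 mm wide, 54 mm deep. The middle one of the three round cups (about 50 g); goes over the small one. Origin: centre of the open mouth (its underside); z up. Lies anywhere among the rest.
- cup_small: Hollow turned cup of bare light wood, two thin darker lines round its side and a thin circle on its closed end; stands mouth down. Outside diameter 34 mm, height 46 mm, straight 4 mm walls: bore 26 mm wide, 40 mm deep. The smallest of the three round cups (about 30 g); goes first, onto the round bat. Origin: centre of the open mouth (its underside); z up. Lies anywhere among the rest.
- box_large: Hollow square box of bare light wood, one thin darker line round its side; stands mouth down. 62 x 62 mm outside, height 66 mm, walls 4 mm: inside 54 x 54 mm, 62 mm deep. The larger of the two boxes (about 100 g); goes over the small box. Origin: centre of the open mouth (its underside); z up, x and y square to its sides. Lies anywhere, at any yaw.
- box_small: Hollow square box of bare light wood, one thin darker line round its side; stands mouth down. 40 x 40 mm outside, height 48 mm, walls 4 mm: inside 32 x 32 mm, 44 mm deep. The smaller of the two boxes (about 40 g); goes first, onto the square tile. Origin: centre of the open mouth (its underside); z up, x and y square to its sides. Lies anywhere, at any yaw.
- round_bat: Round, flat white plaster bat, 130 mm across and 20 mm high, fixed to the table. Origin: centre of its underside on the table; its top face is 20 mm above the origin. Place for the round cups.
- square_tile: Square brown cork tile, 100 x 100 mm and 12 mm high, fixed to the table, turned a little at random. Origin: centre of its underside on the table; its top face is 12 mm above the origin; x and y square to its sides. Place for the square boxes.
- paint_jar_a: Closed blue paint jar with white lid, 42 mm across, 58 mm high, loose. A bystander among the task's things: leave it standing where it is. Origin: centre of its underside; z up.
- paint_jar_b: Closed green paint jar with white lid, 42 mm across, 58 mm high, loose. A bystander among the task's things: leave it standing where it is. Origin: centre of its underside; z up.
- water_pot: Small open empty terracotta water pot, 50 mm across, 55 mm high, loose. A bystander among the task's things: leave it standing where it is. Origin: centre of its underside; z up.

How it is judged:
By the outcome, as a careful person would: the job done as asked, in the order asked, and still so for the second after the job is handed in, with the robot touching nothing.
It also fails if it takes over 115 s, if anything falls off the work surface, if the arm or the gripper's body presses on something with over 40 N, if the wrist force passes 120 N, or if a joint passes its speed limit or range.

## Working session

There is one attempt and no reset: what is moved stays moved. The work goes in short steps, Python scripts to look and compute and a tool call to move; the robot and the scene stay as the last step left them, time stands still between calls to the robot, and variables do not carry over. Pictures are saved under pics/ and viewed, at most 14 in all, crops included, and the job is handed in when it is done.

Besides the shell and the picture viewer there is one more tool, called after "Call:" as name([rows], argument=value, ...), one row to a line, values as JSON. carry_out: Moves the arm, as the interface text tells. Its arguments: {"type":"object","properties":{"commands":{"type":"array","items":{"type":"object","properties":{"jaw":{"type":"number"},"translation":{"type":"array","items":{"type":"number"}},"spin":{"type":"number"}}}},"squeeze":{"type":"number"}},"required":["commands"]}

```bash
mkdir -p pics; python3 - <<'E'
from bench import r
import cv2,pickle
s=r.sense();print(s['time'],s['tool_pos'],s['tcp_rot'],s['finger_gap'])
for n in ['scene','side','wrist']:
    p=r.snapshot(n);cv2.imwrite(f'pics/{n}0.png',p['pixels']);print(n,p['K'].tolist(),p['extrinsics'].round(3).tolist())
E
```

```text
0.0 [5.99452674e+02 6.72743560e-02 2.30243892e+02] [-1.79896235e+02 -1.11397801e-02  8.99970380e+01] 85.46841303304956
scene [[604.2947192501573, 0.0, 317.32528030784533], [0.0, 604.2947192501573, 239.00700555956232], [0.0, 0.0, 1.0]] [[-0.687, 0.428, -0.587, 1216.122], [0.726, 0.426, -0.539, 648.178], [0.02, -0.797, -0.603, 737.11], [0.0, 0.0, 0.0, 1.0]]
side [[600.6156024357164, 0.0, 320.98435062189725], [0.0, 600.6156024357164, 224.41061733541278], [0.0, 0.0, 1.0]] [[0.998, -0.013, 0.068, 442.261], [-0.065, -0.509, 0.858, -873.468], [0.024, -0.861, -0.508, 547.875], [0.0, 0.0, 0.0, 1.0]]
wrist [[339.121228828755, 0.0, 323.8156389013099], [0.0, 339.121228828755, 240.56861430620967], [0.0, 0.0, 1.0]] [[1.0, 0.001, -0.002, 600.281], [0.001, -0.948, -0.317, 81.207], [-0.002, 0.317, -0.948, 372.877], [0.0, 0.0, 0.0, 1.0]]
```

View pics/scene0.png

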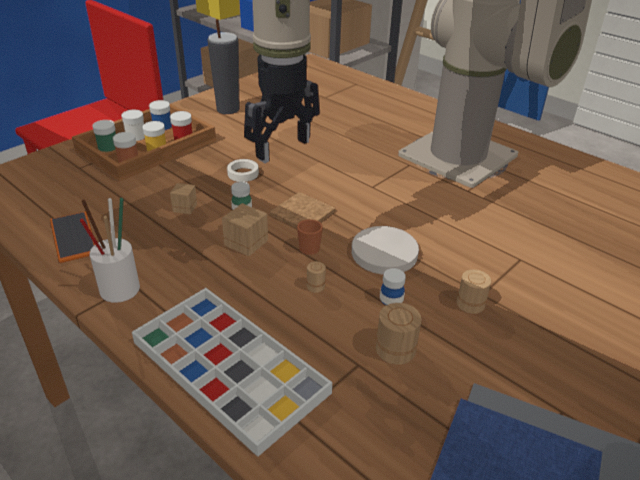

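View pics/side0.png

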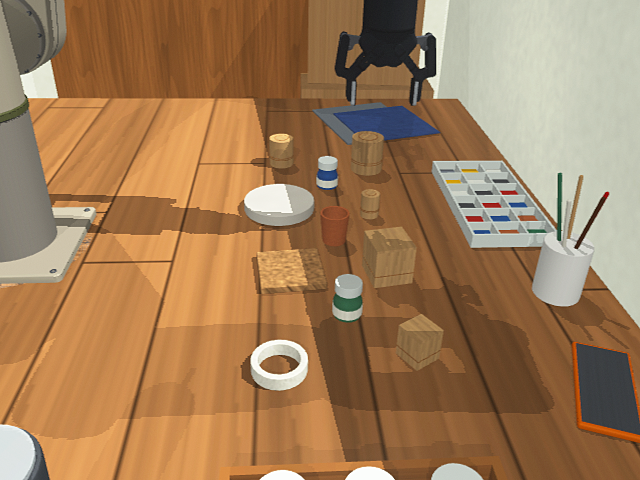

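View pics/wrist0.png

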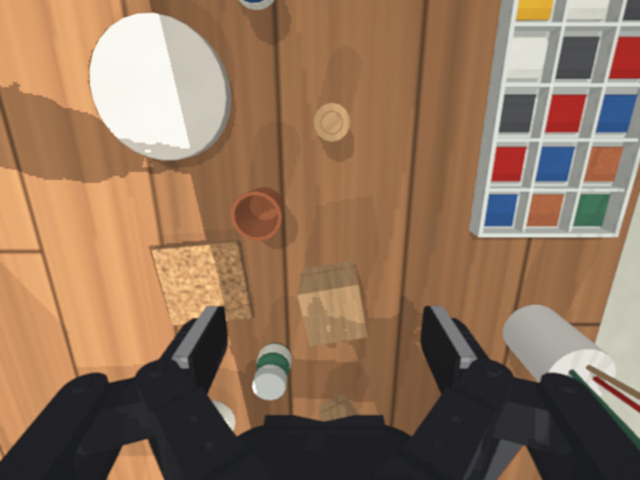

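```bash
cat > h.py <<'E'
from bench import r
import numpy as np,cv2
from scipy.optimize import minimize
DIM={'cup_large':('c',66,74),'cup_medium':('c',50,60),'cup_small':('c',34,46),'box_large':('b',62,66),'box_small':('b',40,48),
'round_bat':('c',130,20),'square_tile':('b',100,12),'paint_jar_a':('c',42,58),'paint_jar_b':('c',42,58),'water_pot':('c',50,55)}
def pts(n,x,y,z,yaw):
    k,w,h=DIM[n]
    a=np.radians(yaw)+(np.arange(40)*2*np.pi/40 if k=='c' else np.pi/4+np.arange(4)*np.pi/2)
    R=w/2 if k=='c' else w/2*2**.5
    c=np.c_[x+R*np.cos(a),y+R*np.sin(a)]
    return np.vstack([np.c_[c,0*a+z],np.c_[c,0*a+z+h]])
def proj(p,P):
    E=np.linalg.inv(p['extrinsics']);c=np.atleast_2d(P)@E[:3,:3].T+E[:3,3]
    u=c@p['K'].T;return u[:,:2]/u[:,2:]
def ray(p,xy):
    d=p['extrinsics'][:3,:3]@np.linalg.inv(p['K'])@np.array([xy[0],xy[1],1.]);return p['extrinsics'][:3,3],d/np.linalg.norm(d)
def onplane(p,xy,z):
    o,d=ray(p,xy);return o+d*(z-o[2])/d[2]
def tri(obs):
    A=0;b=0
    for p,xy in obs:
        o,d=ray(p,xy);M=np.eye(3)-np.outer(d,d);A=A+M;b=b+M@o
    return np.linalg.solve(A,b)
def sil(n,p,q):
    m=np.zeros((480*2,640*2),np.uint8)
    h=cv2.convexHull((proj(p,pts(n,*q))*2*16+16*.5).astype(np.int32));cv2.fillConvexPoly(m,h,1,shift=4);return m>0
def fit(n,obs,q0,fixz=None):
    """obs: (picture, mask); q=[x,y,z,yaw]; returns q, mean IoU"""
    big=[(p,np.kron(m,np.ones((2,2),bool))) for p,m in obs]
    def f(v):
        q=list(v)
        if fixz is not None:q[2]=fixz
        return -np.mean([(lambda s:(s&m).sum()/max(1,(s|m).sum()))(sil(n,p,q)) for p,m in big])
    best=None
    for y in ([q0[3]] if DIM[n][0]=='c' or len(q0)>4 else [0,30,60]):
        x0=np.array([*q0[:3],y],float)
        S=np.vstack([x0]+[x0+d for d in np.diag([6,6,4,15])])
        o=minimize(f,x0,method='Nelder-Mead',options=dict(initial_simplex=S,xatol=.05,fatol=1e-5,maxiter=400))
        if best is None or o.fun<best.fun:best=o
    return best.x,-best.fun
E
cat > m.py <<'E'
from h import *
A={n:r.snapshot(n) for n in ['scene','side','wrist']}
for n in DIM:
    if n=='paint_jar_b':continue
    R={}
    for c,p in A.items():
        R[c]=[d for d in r.regions_of(p,n) if d['score']>.3]
        print(n,c,[(round(d['score'],2),np.round(d['xy']).tolist(),int(d['pixels'].sum())) for d in R[c][:3]])
    if 'jar' in n: continue
    if not(R['scene'] and R['side']):continue
    o=[(A[c],R[c][0]) for c in ('scene','side')]
    t=tri([(p,d['xy']) for p,d in o]);q0=[t[0],t[1],0,0]
    q,s=fit(n,[(p,d['pixels']) for p,d in o],q0);print('  FIT',q.round(1),round(s,3))
    q,s=fit(n,[(p,d['pixels']) for p,d in o],q0,0);print('  FITz0',q.round(1),round(s,3))
E
python3 m.py
```

```text
cup_large scene [(0.75, [398.0, 334.0], 2266)]
cup_large side [(0.9, [365.0, 153.0], 1363), (0.56, [327.0, 173.0], 649)]
cup_large wrist []
  FIT [625.5 284.7  -0.9   7. ] 0.96
  FITz0 [625.4 284.5   1.7   8.2] 0.957
cup_medium scene [(0.7, [473.0, 292.0], 1168)]
cup_medium side [(0.69, [281.0, 151.0], 746)]
cup_medium wrist [(0.39, [272.0, 369.0], 1726)]
  FIT [445.3 314.2  -0.9  13.2] 0.934
  FITz0 [445.3 313.8   1.9  15.7] 0.932
cup_small scene [(0.96, [317.0, 279.0], 551)]
cup_small side [(0.69, [369.0, 203.0], 481)]
cup_small wrist [(0.79, [332.0, 122.0], 1054)]
  FIT [ 6.057e+02  8.620e+01 -3.000e-01  2.370e+01] 0.904
  FITz0 [605.5  85.8   5.2  22.7] 0.905
box_large scene [(0.7, [244.0, 230.0], 1797)]
box_large side [(0.69, [385.0, 255.0], 2731), (0.52, [278.0, 150.0], 753)]
box_large wrist [(0.83, [329.0, 302.0], 4660)]
  FIT [ 608.  -103.2   -0.8  100. ] 0.973
  FITz0 [ 608.2 -102.9    1.    10.7] 0.968
box_small scene [(0.65, [183.0, 200.0], 684)]
box_small side [(0.62, [419.0, 343.0], 1899)]
box_small wrist [(0.71, [336.0, 412.0], 696), (0.35, [272.0, 367.0], 1735)]
  FIT 
[... 360 characters left out ...]
210.0], 1245)]
square_tile side [(0.96, [291.0, 272.0], 2730), (0.33, [333.0, 222.0], 965)]
square_tile wrist [(0.96, [202.0, 279.0], 6429)]
  FIT [ 4.568e+02 -9.590e+01  2.000e-01  5.600e+00] 0.873
  FITz0 [457.  -95.7   4.4  94.8] 0.873
paint_jar_a scene [(0.69, [392.0, 290.0], 821), (0.67, [240.0, 193.0], 452)]
paint_jar_a side [(0.95, [329.0, 172.0], 615), (0.85, [344.0, 296.0], 1220)]
paint_jar_a wrist [(0.68, [274.0, 368.0], 1661), (0.59, [254.0, 4.0], 241)]
water_pot scene [(0.65, [308.0, 237.0], 745)]
water_pot side [(0.89, [334.0, 222.0], 964)]
water_pot wrist [(0.63, [260.0, 210.0], 2196)]
  FIT [531.9  -0.   -1.2  24.2] 0.815
  FITz0 [5.335e+02 1.000e-01 3.100e+00 1.540e+01] 0.814
```

```bash
cat > m2.py <<'E'
from h import *
A={n:r.snapshot(n) for n in ['scene','side','wrist']}
p=A['wrist']
for n,q0 in dict(round_bat=[439.5,114,0,0],square_tile=[457,-96,0,5.6,1],cup_small=[605.7,86,0,0],box_large=[608,-103,0,10.5,1],water_pot=[532,0,0,0]).items():
    d=r.regions_of(p,n)[0]
    q,s=fit(n,[(p,d['pixels'])],q0,0);print(n,'wrist',d['score'],q.round(1),round(s,3))
S=[d for d in r.regions_of(A['scene'],'paint_jar_a')][:2];T=[d for d in r.regions_of(A['side'],'paint_jar_a')][:2]
S.sort(key=lambda d:d['xy'][1]);T.sort(key=lambda d:-d['xy'][1])
for a,b in zip(S,T):
    t=tri([(A['scene'],a['xy']),(A['side'],b['xy'])]);q,s=fit('paint_jar_a',[(A['scene'],a['pixels']),(A['side'],b['pixels'])],[t[0],t[1],0,0],0);print('jar',t.round(),q.round(1),round(s,3))
E
python3 m2.py
```

```text
round_bat wrist 0.92 [440.6 114.3   3.8   4.8] 0.986
square_tile wrist 0.92 [456.7 -95.3   2.9   5.4] 0.909
cup_small wrist 0.59 [605.8  85.6   1.4   3. ] 0.905
box_large wrist 0.85 [ 608.3 -103.2    1.    10.8] 0.964
water_pot wrist 0.63 [532.2  -2.    2.1   6.5] 0.867
jar [562. -95. 140.] [562.  -95.1   0.    0. ] 0.0
```

Call:
carry_out([
  {"translation":[0.014,0.001,0.013],"jaw":0.0854},
  {"translation":[0.014,0.001,0.013]},
  {"translation":[0.014,0.001,0.013]},
  {"translation":[0.014,0.001,0.013]},
  {"translation":[0.015,0.001,0.014]},
  {"translation":[0.015,0.001,0.014]},
  {},
  {},
], squeeze=25)

```text
invalid input
```

Call:
carry_out([
  {"translation":[0.014,0.001,0.013],"spin":0,"jaw":0.085},
  {"translation":[0.014,0.001,0.013],"spin":0,"jaw":0.085},
  {"translation":[0.014,0.001,0.013],"spin":0,"jaw":0.085},
  {"translation":[0.014,0.001,0.013],"spin":0,"jaw":0.085},
  {"translation":[0.015,0.001,0.014],"spin":0,"jaw":0.085},
  {"translation":[0.015,0.001,0.014],"spin":0,"jaw":0.085},
  {"translation":[0,0,0],"spin":0,"jaw":0.085},
  {"translation":[0,0,0],"spin":0,"jaw":0.085},
], squeeze=25)

```text
time: 2.82
tool_pos: [604.8, 87.5, 149.1]
tcp_rot: [-179.8, 0.0, 90.1]
ft_force: [-0.3, -0.0, 0.2]
finger_gap: 84.6
grip_force: 0.0
```

```bash
cat > look.py <<'E'
import sys
from h import *
n=sys.argv[1];q0=[float(v) for v in sys.argv[2:]]
s=r.sense();print(round(s['time'],2),s['tool_pos'].round(1),s['tcp_rot'].round(1),round(s['finger_gap'],1),s['ft_force'].round(1))
p=r.snapshot('wrist')
for d in r.regions_of(p,n)[:2]:
    q,i=fit(n,[(p,d['pixels'])],q0+[1],q0[2]);print(round(d['score'],2),np.round(d['xy']),q.round(1),round(i,3))
E
python3 look.py cup_small 605.7 86 0 0
python3 - <<'E'
from h import *
A=r.snapshot('scene');B=r.snapshot('side')
for a,b in (((392,290),(329,172)),((240,193),(344,296))):print(tri([(A,a),(B,b)]).round())
E
```

```text
2.82 [604.8  87.5 149.1] [-179.8    0.    90.1] 84.6 [-0.3 -0.   0.2]
0.6 [326. 234.] [ 6.061e+02  8.640e+01  5.000e-01 -5.600e+00] 0.929
[541. 209.  28.]
[ 531. -207.   36.]
```

Call:
carry_out([
  {"translation":[0,0,0.034],"spin":0,"jaw":0.085},
  {"translation":[0,0,0.034],"spin":0,"jaw":0.085},
  {"translation":[0,0,0.034],"spin":0,"jaw":0.085},
  {"translation":[0,0,0.022],"spin":0,"jaw":0.07},
  {"translation":[0,0,0.012],"spin":0,"jaw":0.05},
  {"translation":[0,0,0],"spin":0,"jaw":0.025},
  {"translation":[0,0,0],"spin":0,"jaw":0.025},
  {"translation":[0,0,0],"spin":0,"jaw":0.025},
], squeeze=25)

```text
time: 3.68
tool_pos: [608.0, 85.9, 17.9]
tcp_rot: [179.8, -0.0, 90.0]
ft_force: [-0.0, 1.1, -0.4]
finger_gap: 33.0
grip_force: 24.8
```

Call:
carry_out([
  {"translation":[0,0,-0.035],"spin":0,"jaw":0.025},
  {"translation":[0,0,-0.035],"spin":0,"jaw":0.025},
  {"translation":[0.005,-0.033,0],"spin":0,"jaw":0.025},
  {"translation":[0.006,-0.033,0],"spin":0,"jaw":0.025},
  {"translation":[0.006,-0.033,0],"spin":0,"jaw":0.025},
  {"translation":[0.006,-0.033,0],"spin":0,"jaw":0.025},
  {"translation":[0.005,-0.033,0],"spin":0,"jaw":0.025},
  {"translation":[0,0,0],"spin":0,"jaw":0.025},
])

```text
time: 4.35
tool_pos: [435.6, 114.7, 85.2]
tcp_rot: [-179.8, -0.0, 90.1]
ft_force: [-0.5, 0.0, -1.2]
finger_gap: 32.8
grip_force: 25.2
```

```bash
python3 - <<'E'
from h import *
s=r.sense();print(s['time'],s['tool_pos'],s['finger_gap'],s['ft_force'])
p=r.snapshot('wrist');cv2.imwrite('pics/w1.png',p['pixels'])
for n,z in (('cup_small',70),('round_bat',0)):
  for d in r.regions_of(p,n)[:1]:
    q,i=fit(n,[(p,d['pixels'])],[440,114,z,0,1],z);print(n,d['score'],q.round(1),round(i,3))
E
```

```text
4.35 [435.61842734 114.70942357  85.17109806] 32.78699315867145 [-0.50376698  0.02486367 -1.18708491]
round_bat 0.87 [440.4 114.7   2.1   9.5] 0.752
```

Call:
carry_out([
  {"translation":[0,0,0.015],"spin":0,"jaw":0.025},
  {"translation":[0,0,0.015],"spin":0,"jaw":0.025},
  {"translation":[0,0,0],"spin":0,"jaw":0.025},
  {"translation":[0,0,0],"spin":0,"jaw":0.025},
  {"translation":[0,0,0],"spin":0,"jaw":0.025},
  {"translation":[0,0,0],"spin":0,"jaw":0.025},
  {"translation":[0,0,0],"spin":0,"jaw":0.025},
  {"translation":[0,0,0],"spin":0,"jaw":0.025},
])

```text
time: 5.17
tool_pos: [441.7, 114.1, 56.0]
tcp_rot: [179.9, -0.0, 90.0]
ft_force: [1.2, 0.8, -0.1]
finger_gap: 32.7
grip_force: 25.2
```

```bash
cat > st.py <<'E'
from h import *
L=[]
for i in range(5):
    s=r.sense();L.append(s['tool_pos']);r.snapshot('side')
L=np.array(L);print(s['time'],L.mean(0).round(2),L.std(0).round(2),s['finger_gap'],s['ft_force'].round(1),s['joint_pos'].round(2))
E
python3 st.py
```

```text
5.3667 [441.36 114.07  55.73] [0.21 0.01 0.21] 32.83961964560072 [-0.9  0.7 -0.7] [  8.05  -5.76 117.84  -0.    67.91   8.04]
```

Call:
carry_out([
  {"translation":[0,-0.001,0.007],"spin":0,"jaw":0.025},
  {"translation":[0,0,0.007],"spin":0,"jaw":0.025},
  {"translation":[0,0,0.004],"spin":0,"jaw":0.025},
  {"translation":[0,0,0.002],"spin":0,"jaw":0.025},
  {"translation":[0,0,0],"spin":0,"jaw":0.025},
  {"translation":[0,0,0],"spin":0,"jaw":0.025},
  {"translation":[0,0,0],"spin":0,"jaw":0.055},
  {"translation":[0,0,0],"spin":0,"jaw":0.055},
])

```text
time: 6.08
tool_pos: [439.7, 114.0, 34.8]
tcp_rot: [-180.0, 0.0, 90.0]
ft_force: [0.4, 0.2, -0.6]
finger_gap: 54.7
grip_force: 0.0
```

Call:
carry_out([
  {"translation":[0,0,-0.04],"spin":0,"jaw":0.085},
  {"translation":[0,0,-0.04],"spin":0,"jaw":0.085},
  {"translation":[0.033,0.001,-0.008],"spin":0,"jaw":0.085},
  {"translation":[0.033,0.001,-0.008],"spin":0,"jaw":0.085},
  {"translation":[0.034,0.001,-0.008],"spin":0,"jaw":0.085},
  {"translation":[0.034,0.001,-0.008],"spin":0,"jaw":0.085},
  {"translation":[0.033,0.001,-0.008],"spin":0,"jaw":0.085},
  {"translation":[0.033,0,0],"spin":0,"jaw":0.085},
])

```text
time: 6.75
tool_pos: [445.6, 316.2, 156.5]
tcp_rot: [179.9, -0.1, 90.0]
ft_force: [1.4, -0.2, -0.0]
finger_gap: 85.0
grip_force: 0.0
```

```bash
python3 st.py; python3 look.py cup_medium 445 314 0 0
python3 - <<'E'
from h import *
A={n:r.snapshot(n) for n in ['scene','side']};o=[]
for c,p in A.items():
    for d in r.regions_of(p,'cup_small')[:1]:
        o.append((p,d['pixels']));q,i=fit('cup_small',[(p,d['pixels'])],[440,114,20,0],20);print(c,d['score'],q.round(1),round(i,3))
q,i=fit('cup_small',o,[440,114,20,0]);print(q.round(1),i)
E
```

```text
6.95 [444.7  317.15 155.24] [0.47 2.25 0.86] 85.12818489538304 [-0.1 -0.5 -0.2] [ 2.990e+01  1.820e+00  9.939e+01 -2.000e-02  7.889e+01  2.979e+01]
7.0 [444.5 313.7 154.3] [-1.799e+02  1.000e-01  9.000e+01] 85.2 [ 1.2 -0.  -0.1]
0.86 [326. 234.] [446.  314.7   1.9  -4.6] 0.963
scene 0.76 [439.6 114.7  21.3   5.4] 0.92
side 0.64 [437.6 114.5  22.2  -3.2] 0.899
[437.7 113.3  18.8   7. ] 0.9107519446845289
```

Call:
carry_out([
  {"translation":[0,0,0.034],"spin":0,"jaw":0.085},
  {"translation":[0,0,0.034],"spin":0,"jaw":0.085},
  {"translation":[0,0,0.034],"spin":0,"jaw":0.085},
  {"translation":[0,0,0.018],"spin":0,"jaw":0.085},
  {"translation":[0,0,0.01],"spin":0,"jaw":0.07},
  {"translation":[0,0,0],"spin":0,"jaw":0.04},
  {"translation":[0,0,0],"spin":0,"jaw":0.04},
  {"translation":[0,0,0],"spin":0,"jaw":0.04},
], squeeze=30)

```text
time: 7.97
tool_pos: [446.5, 314.7, 27.3]
tcp_rot: [179.8, -0.1, 90.0]
ft_force: [0.5, 0.5, -0.2]
finger_gap: 49.5
grip_force: 31.1
```

Call:
carry_out([
  {"translation":[0,0,-0.03],"spin":0,"jaw":0.04},
  {"translation":[0,0,-0.03],"spin":0,"jaw":0.04},
  {"translation":[0,0,-0.03],"spin":0,"jaw":0.04},
  {"translation":[-0.04,-0.001,0],"spin":0,"jaw":0.04},
  {"translation":[-0.04,-0.001,0],"spin":0,"jaw":0.04},
  {"translation":[-0.04,-0.001,0],"spin":0,"jaw":0.04},
  {"translation":[-0.04,-0.001,0],"spin":0,"jaw":0.04},
  {"translation":[-0.03,-0.001,0],"spin":0,"jaw":0.04},
])

```text
time: 8.63
tool_pos: [440.9, 121.8, 117.6]
tcp_rot: [179.8, 0.0, 90.0]
ft_force: [0.2, 0.1, -0.5]
finger_gap: 49.7
grip_force: 31.6
```

Call:
carry_out([
  {"translation":[-0.01,0,0],"spin":0,"jaw":0.04},
  {"translation":[0,0,0],"spin":0,"jaw":0.04},
  {"translation":[0,0,0],"spin":0,"jaw":0.04},
  {"translation":[0,0,0],"spin":0,"jaw":0.04},
  {"translation":[0,0,0],"spin":0,"jaw":0.04},
  {"translation":[0,0,0],"spin":0,"jaw":0.04},
  {"translation":[0,0,0],"spin":0,"jaw":0.04},
  {"translation":[0,0,0],"spin":0,"jaw":0.04},
])

```text
time: 9.3
tool_pos: [439.9, 114.6, 115.1]
tcp_rot: [-180.0, 0.0, 90.1]
ft_force: [1.0, 0.1, -2.0]
finger_gap: 49.6
grip_force: 31.6
```

```bash
python3 st.py; cat > chk.py <<'E'
import sys
from h import *
# name z pairs at given x y yaw guess
a=sys.argv[1:];x,y,yaw=map(float,a[:3])
A={n:r.snapshot(n) for n in ['scene','side']}
for n,z in zip(a[3::2],map(float,a[4::2])):
    for c,p in A.items():
        for d in r.regions_of(p,n)[:1]:
            q,i=fit(n,[(p,d['pixels'])],[x,y,z,yaw,1],z);print(n,c,round(d['score'],2),q.round(1),round(i,3))
    # show
vis=np.hstack([cv2.resize(p['pixels'][max(0,int(v)-75):int(v)+75,max(0,int(u)-100):int(u)+100],(400,300)) for p in A.values() for u,v in [proj(p,[[x,y,60]])[0]]])
cv2.imwrite(f'pics/chk{A["side"]["shot"]}.png',vis);print(A['side']['shot'])
E
python3 chk.py 440 114 0 cup_medium 90 cup_small 20
```

```text
9.5 [439.89 114.39 115.16] [0.03 0.16 0.02] 49.194651016590754 [-0.  -0.3 -0.1] [  8.08 -10.55 115.36   0.    75.21   8.06]
cup_medium side 0.76 [439.3 114.8  90.7   5.7] 0.936
cup_small scene 0.64 [438.2 113.8  22.2  12.4] 0.851
cup_small side 0.82 [437.7 112.7  22.8  -1.8] 0.961
33
```

View pics/chk33.png

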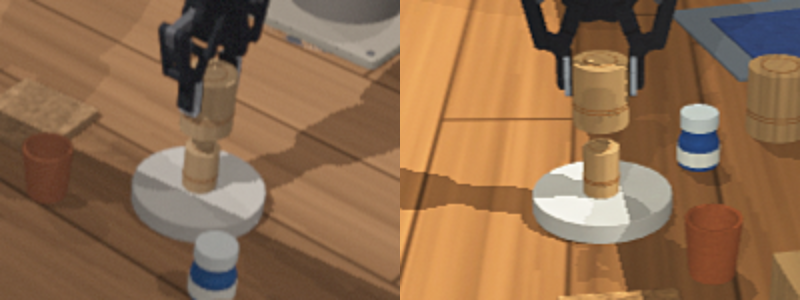

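Call:
carry_out([
  {"translation":[-0.001,-0.001,0.012],"spin":0,"jaw":0.04},
  {"translation":[0,0,0.006],"spin":0,"jaw":0.04},
  {"translation":[0,0,0.004],"spin":0,"jaw":0.04},
  {"translation":[0,0,0.004],"spin":0,"jaw":0.04},
  {"translation":[0,0,0.004],"spin":0,"jaw":0.04},
  {"translation":[0,0,0.004],"spin":0,"jaw":0.04},
  {"translation":[0,0,0],"spin":0,"jaw":0.04},
  {"translation":[0,0,0],"spin":0,"jaw":0.04},
])

```text
time: 10.52
tool_pos: [438.9, 113.0, 81.1]
tcp_rot: [-180.0, 0.0, 90.0]
ft_force: [-0.0, 0.0, -0.6]
finger_gap: 49.8
grip_force: 31.6
```

Base at ~56, below the small cup's top, no contact force. Continue.

Call:
carry_out([
  {"translation":[0,0,0.01],"spin":0,"jaw":0.04},
  {"translation":[0,0,0.01],"spin":0,"jaw":0.04},
  {"translation":[0,0,0.008],"spin":0,"jaw":0.04},
  {"translation":[0,0,0.005],"spin":0,"jaw":0.04},
  {"translation":[0,0,0.003],"spin":0,"jaw":0.04},
  {"translation":[0,0,0],"spin":0,"jaw":0.04},
  {"translation":[0,0,0],"spin":0,"jaw":0.04},
  {"translation":[0,0,0],"spin":0,"jaw":0.04},
])

```text
time: 11.18
tool_pos: [438.5, 113.0, 46.1]
tcp_rot: [-179.9, 0.0, 90.0]
ft_force: [-9.7, -1.5, 17.8]
finger_gap: 49.6
grip_force: 33.2
```

Call:
carry_out([
  {"translation":[0,0,0],"spin":0,"jaw":0.075},
  {"translation":[0,0,0],"spin":0,"jaw":0.075},
  {"translation":[0,0,-0.02],"spin":0,"jaw":0.085},
  {"translation":[0,0,-0.04],"spin":0,"jaw":0.085},
  {"translation":[0,0,-0.04],"spin":0,"jaw":0.085},
  {"translation":[0.02,0.022,-0.01],"spin":0,"jaw":0.085},
  {"translation":[0.026,0.028,0],"spin":0,"jaw":0.085},
  {"translation":[0.026,0.028,0],"spin":0,"jaw":0.085},
])

```text
time: 11.85
tool_pos: [519.3, 186.0, 157.5]
tcp_rot: [179.7, -0.1, 89.9]
ft_force: [0.4, -0.9, 0.7]
finger_gap: 85.0
grip_force: 0.0
```

Call:
carry_out([
  {"translation":[0.026,0.028,0],"spin":0,"jaw":0.085},
  {"translation":[0.026,0.028,0],"spin":0,"jaw":0.085},
  {"translation":[0.026,0.028,0],"spin":0,"jaw":0.085},
  {"translation":[0.021,0.024,0],"spin":0,"jaw":0.085},
  {"translation":[0,0,0],"spin":0,"jaw":0.085},
  {"translation":[0,0,0],"spin":0,"jaw":0.085},
  {"translation":[0,0,0],"spin":0,"jaw":0.085},
  {"translation":[0,0,0],"spin":0,"jaw":0.085},
])

```text
time: 12.52
tool_pos: [624.5, 283.4, 155.3]
tcp_rot: [-180.0, 0.0, 90.0]
ft_force: [-0.5, 0.3, 0.6]
finger_gap: 84.8
grip_force: 0.0
```

```bash
python3 st.py; python3 look.py cup_large 625 284.5 0 0;python3 chk.py 439 113 0 cup_medium 20
```

```text
12.7167 [624.73 283.4  155.93] [0.13 0.07 0.36] 84.98960707039608 [-0.4  0.5  0.3] [20.13 22.98 74.89 -0.   82.06 20.16]
12.77 [625.  283.6 156.2] [179.9  -0.   90. ] 84.9 [-0.3  0.2  0.8]
0.56 [322. 241.] [626.3 284.8   1.6   9.5] 0.958
cup_medium scene 0.52 [432.3 109.5  26.6   6.7] 0.253
cup_medium side 0.61 [437.  112.4  23.9   0.5] 0.968
41
```

Call:
carry_out([
  {"translation":[0.001,0.001,0.034],"spin":0,"jaw":0.085},
  {"translation":[0,0,0.034],"spin":0,"jaw":0.085},
  {"translation":[0,0,0.025],"spin":0,"jaw":0.085},
  {"translation":[0,0,0.02],"spin":0,"jaw":0.085},
  {"translation":[0,0,0.01],"spin":0,"jaw":0.085},
  {"translation":[0,0,0],"spin":0,"jaw":0.055},
  {"translation":[0,0,0],"spin":0,"jaw":0.055},
  {"translation":[0,0,0],"spin":0,"jaw":0.055},
], squeeze=35)

```text
time: 13.73
tool_pos: [627.3, 285.5, 34.4]
tcp_rot: [179.8, -0.1, 90.0]
ft_force: [0.2, -0.0, -1.3]
finger_gap: 65.8
grip_force: 39.0
```

View pics/chk41.png

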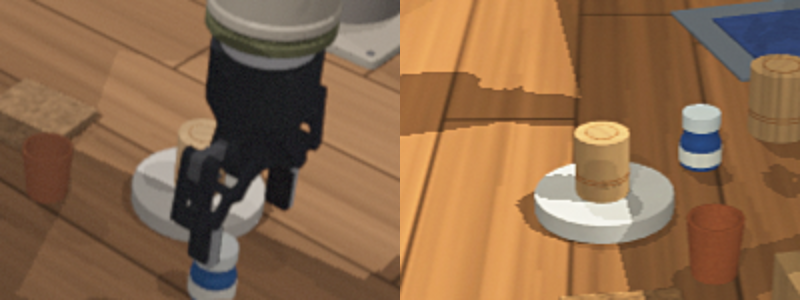

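Call:
carry_out([
  {"translation":[0,0,-0.035],"spin":0,"jaw":0.055},
  {"translation":[0,0,-0.035],"spin":0,"jaw":0.055},
  {"translation":[0,0,-0.035],"spin":0,"jaw":0.055},
  {"translation":[-0.024,-0.026,0],"spin":0,"jaw":0.055},
  {"translation":[-0.025,-0.027,0],"spin":0,"jaw":0.055},
  {"translation":[-0.025,-0.027,0],"spin":0,"jaw":0.055},
  {"translation":[-0.025,-0.027,0],"spin":0,"jaw":0.055},
  {"translation":[-0.025,-0.027,0],"spin":0,"jaw":0.055},
])

```text
time: 14.4
tool_pos: [491.9, 160.4, 139.4]
tcp_rot: [179.8, -0.0, 90.0]
ft_force: [0.6, -0.7, -0.6]
finger_gap: 65.8
grip_force: 39.9
```

Call:
carry_out([
  {"translation":[-0.025,-0.027,0],"spin":0,"jaw":0.055},
  {"translation":[-0.023,-0.026,0],"spin":0,"jaw":0.055},
  {"translation":[0,0,0],"spin":0,"jaw":0.055},
  {"translation":[0,0,0],"spin":0,"jaw":0.055},
  {"translation":[0,0,0],"spin":0,"jaw":0.055},
  {"translation":[0,0,0],"spin":0,"jaw":0.055},
  {"translation":[0,0,0],"spin":0,"jaw":0.055},
  {"translation":[0,0,0],"spin":0,"jaw":0.055},
])

```text
time: 15.07
tool_pos: [439.8, 113.6, 137.7]
tcp_rot: [180.0, -0.0, 90.0]
ft_force: [-0.2, 0.5, -1.8]
finger_gap: 65.8
grip_force: 39.9
```

```bash
python3 st.py; python3 chk.py 439 113 0 cup_large 105 cup_medium 20
```

```text
15.2667 [439.37 113.4  137.3 ] [0.25 0.12 0.21] 65.73855448948379 [-0.4 -0.1 -1.1] [  7.98 -12.06 114.26  -0.    77.83   7.95]
cup_large scene 0.75 [438.  114.  107.7   9.6] 0.719
cup_large side 0.85 [438.2 113.6 105.6   8.5] 0.979
cup_medium scene 0.72 [438.6 114.1  21.8   6. ] 0.879
cup_medium side 0.85 [438.2 112.7  23.7  -1.1] 0.947
48
```

Call:
carry_out([
  {"translation":[-0.0005,0,0.012],"spin":0,"jaw":0.055},
  {"translation":[0,0,0.01],"spin":0,"jaw":0.055},
  {"translation":[0,0,0.006],"spin":0,"jaw":0.055},
  {"translation":[0,0,0.005],"spin":0,"jaw":0.055},
  {"translation":[0,0,0.005],"spin":0,"jaw":0.055},
  {"translation":[0,0,0.005],"spin":0,"jaw":0.055},
  {"translation":[0,0,0],"spin":0,"jaw":0.055},
  {"translation":[0,0,0],"spin":0,"jaw":0.055},
])

```text
time: 16.28
tool_pos: [438.8, 112.5, 94.0]
tcp_rot: [-180.0, 0.0, 90.0]
ft_force: [-0.2, 1.0, -1.2]
finger_gap: 65.8
grip_force: 39.9
```

Base ~62, clear engagement. Continue down 42 mm.

Call:
carry_out([
  {"translation":[0,0,0.012],"spin":0,"jaw":0.055},
  {"translation":[0,0,0.012],"spin":0,"jaw":0.055},
  {"translation":[0,0,0.01],"spin":0,"jaw":0.055},
  {"translation":[0,0,0.005],"spin":0,"jaw":0.055},
  {"translation":[0,0,0.0025],"spin":0,"jaw":0.055},
  {"translation":[0,0,0],"spin":0,"jaw":0.055},
  {"translation":[0,0,0],"spin":0,"jaw":0.055},
  {"translation":[0,0,0],"spin":0,"jaw":0.055},
])

```text
time: 16.95
tool_pos: [439.5, 112.6, 53.4]
tcp_rot: [179.9, -0.0, 90.0]
ft_force: [0.7, 0.1, -0.7]
finger_gap: 65.8
grip_force: 40.0
```

Call:
carry_out([
  {"translation":[0,0,0.001],"spin":0,"jaw":0.055},
  {"translation":[0,0,0],"spin":0,"jaw":0.055},
  {"translation":[0,0,0],"spin":0,"jaw":0.085},
  {"translation":[0,0,0],"spin":0,"jaw":0.085},
  {"translation":[0,0,0],"spin":0,"jaw":0.085},
  {"translation":[0,0,-0.02],"spin":0,"jaw":0.085},
  {"translation":[0,0,-0.04],"spin":0,"jaw":0.085},
  {"translation":[0,0,-0.04],"spin":0,"jaw":0.085},
])

```text
time: 17.62
tool_pos: [437.1, 112.2, 151.3]
tcp_rot: [-179.7, 0.0, 90.0]
ft_force: [0.7, 0.1, 0.3]
finger_gap: 84.6
grip_force: 0.0
```

Call:
carry_out([
  {"translation":[-0.036,0.016,0],"spin":0,"jaw":0.085},
  {"translation":[-0.036,0.016,0],"spin":0,"jaw":0.085},
  {"translation":[-0.036,0.016,0],"spin":0,"jaw":0.085},
  {"translation":[-0.036,0.016,0],"spin":0,"jaw":0.085},
  {"translation":[-0.036,0.016,0],"spin":0,"jaw":0.085},
  {"translation":[-0.036,0.016,0],"spin":0,"jaw":0.085},
  {"translation":[-0.036,0.016,0],"spin":0,"jaw":0.085},
  {"translation":[-0.036,0.016,0],"spin":0,"jaw":0.085},
])

```text
time: 18.28
tool_pos: [567.5, -177.5, 151.8]
tcp_rot: [180.0, 0.0, 90.0]
ft_force: [0.6, 0.9, 0.5]
finger_gap: 85.5
grip_force: 0.0
```

Call:
carry_out([
  {"translation":[-0.036,0.016,0],"spin":0,"jaw":0.085},
  {"translation":[-0.036,0.016,0],"spin":0,"jaw":0.085},
  {"translation":[-0.036,0.016,0],"spin":0,"jaw":0.085},
  {"translation":[-0.006,0.004,0],"spin":0,"jaw":0.085},
  {"translation":[0,0,0],"spin":0,"jaw":0.085},
  {"translation":[0,0,0],"spin":0,"jaw":0.085},
  {"translation":[0,0,0],"spin":0,"jaw":0.085},
  {"translation":[0,0,0],"spin":0,"jaw":0.085},
])

```text
time: 18.95
tool_pos: [618.9, -288.0, 152.1]
tcp_rot: [-180.0, -0.0, 90.1]
ft_force: [0.3, -0.3, -0.0]
finger_gap: 85.1
grip_force: 0.0
```

```bash
python3 st.py; python3 look.py box_small 619.4 -289.4 0 33;python3 chk.py 439 113 0 cup_large 20
```

```text
19.15 [ 619.02 -288.25  152.25] [0.08 0.22 0.1 ] 84.86083799276807 [ 0.  -0.6 -0.4] [-29.29  22.69  75.68   0.    81.6  -29.35]
19.2 [ 619.1 -288.8  152.2] [180.   0.  90.] 85.2 [-0.5  0.2  0.8]
0.78 [323. 238.] [ 619.9 -289.7    2.1   32.3] 0.979
cup_large scene 0.83 [439.2 113.   17.8  15.1] 0.956
cup_large side 0.72 [438.4 111.6  21.7   6.4] 0.937
56
```

Call:
carry_out([
  {"translation":[0,0.001,0.01],"spin":-0.114,"jaw":0.085},
  {"translation":[0,0,0.02],"spin":-0.114,"jaw":0.085},
  {"translation":[0,0,0.02],"spin":-0.114,"jaw":0.085},
  {"translation":[0,0,0.02],"spin":-0.114,"jaw":0.085},
  {"translation":[0,0,0.02],"spin":-0.114,"jaw":0.085},
  {"translation":[0,0,0.02],"spin":0,"jaw":0.085},
  {"translation":[0,0,0.016],"spin":0,"jaw":0.085},
  {"translation":[0,0,0.01],"spin":0,"jaw":0.08},
])

```text
time: 20.17
tool_pos: [618.7, -288.8, 13.1]
tcp_rot: [-179.9, -0.2, 122.7]
ft_force: [-0.0, 0.2, -0.4]
finger_gap: 80.0
grip_force: 0.0
```

Call:
carry_out([
  {"translation":[0,0,0],"spin":0,"jaw":0.03},
  {"translation":[0,0,0],"spin":0,"jaw":0.03},
  {"translation":[0,0,0],"spin":0,"jaw":0.03},
  {"translation":[0,0,0],"spin":0,"jaw":0.03},
  {"translation":[0,0,0],"spin":0,"jaw":0.03},
  {"translation":[0,0,-0.03],"spin":0,"jaw":0.03},
  {"translation":[0,0,-0.04],"spin":0,"jaw":0.03},
  {"translation":[0,0,-0.02],"spin":0,"jaw":0.03},
], squeeze=30)

```text
time: 20.83
tool_pos: [621.6, -290.3, 110.9]
tcp_rot: [179.9, 0.2, 122.7]
ft_force: [0.6, -0.8, 1.2]
finger_gap: 39.7
grip_force: 30.5
```

Call:
carry_out([
  {"translation":[0,0,0],"spin":0.119,"jaw":0.03},
  {"translation":[0,0,0],"spin":0.119,"jaw":0.03},
  {"translation":[0,0,0],"spin":0.118,"jaw":0.03},
  {"translation":[0,0,0],"spin":0.118,"jaw":0.03},
  {"translation":[0.026,-0.018,0],"spin":0,"jaw":0.03},
  {"translation":[0.026,-0.018,0],"spin":0,"jaw":0.03},
  {"translation":[0.026,-0.018,0],"spin":0,"jaw":0.03},
  {"translation":[0.026,-0.018,0],"spin":0,"jaw":0.03},
])

```text
time: 21.5
tool_pos: [537.6, -192.1, 106.2]
tcp_rot: [180.0, 0.0, 95.5]
ft_force: [0.5, 0.1, -0.9]
finger_gap: 39.5
grip_force: 30.6
```

Call:
carry_out([
  {"translation":[0.026,-0.018,0],"spin":0,"jaw":0.03},
  {"translation":[0.026,-0.018,0],"spin":0,"jaw":0.03},
  {"translation":[0.026,-0.018,0],"spin":0,"jaw":0.03},
  {"translation":[0.026,-0.018,0],"spin":0,"jaw":0.03},
  {"translation":[0,0,0],"spin":0,"jaw":0.03},
  {"translation":[0,0,0],"spin":0,"jaw":0.03},
  {"translation":[0,0,0],"spin":0,"jaw":0.03},
  {"translation":[0,0,0],"spin":0,"jaw":0.03},
])

```text
time: 22.17
tool_pos: [457.9, -97.0, 106.7]
tcp_rot: [179.9, 0.1, 95.5]
ft_force: [-0.2, 0.4, -0.6]
finger_gap: 39.6
grip_force: 30.6
```

```bash
python3 st.py; python3 chk.py 457 -96 5.5 box_small 90 square_tile 0;python3 look.py square_tile 457 -96 0 5.5; python3 look.py box_small 457 -96 90 5.5
```

```text
22.3667 [457.53 -96.99 106.27] [0.26 0.09 0.31] 39.55913990471594 [-0.1 -0.2 -0.4] [-18.25  -7.78 113.93  -0.    73.85 -23.7 ]
box_small scene 0.97 [454.9 -89.8  84.4  45.6] 0.651
box_small side 0.8 [457.2 -99.1  94.5   0. ] 0.95
square_tile scene 0.58 [457.1 -96.7   2.9   4.2] 0.822
square_tile side 0.64 [457.  -96.    0.    5.5] 0.0
63
22.72 [456.7 -96.3 105.7] [-180.    -0.    95.5] 39.7 [-0.1 -0.3 -1.2]
0.94 [326. 219.] [457.3 -95.5   2.7   5.6] 0.696
0.38 [323. 321.] [ 466.3 -167.3   19.9   79.4] 0.756
22.82 [456.7 -96.2 105.8] [-180.    -0.    95.5] 39.5 [ 0.3  0.6 -0.4]
```

Call:
carry_out([
  {"translation":[0.0005,0,0.025],"spin":0,"jaw":0.03},
  {"translation":[0,0,0.025],"spin":0,"jaw":0.03},
  {"translation":[0,0,0.015],"spin":0,"jaw":0.03},
  {"translation":[0,0,0.008],"spin":0,"jaw":0.03},
  {"translation":[0,0,0.004],"spin":0,"jaw":0.03},
  {"translation":[0,0,0.001],"spin":0,"jaw":0.03},
  {"translation":[0,0,0],"spin":0,"jaw":0.03},
  {"translation":[0,0,0],"spin":0,"jaw":0.03},
])

```text
time: 23.58
tool_pos: [457.4, -95.9, 29.3]
tcp_rot: [180.0, 0.0, 95.5]
ft_force: [-4.0, 1.3, 8.4]
finger_gap: 39.4
grip_force: 32.0
```

Call:
carry_out([
  {"translation":[0,0,0],"spin":0,"jaw":0.065},
  {"translation":[0,0,0],"spin":0,"jaw":0.065},
  {"translation":[0,0,0],"spin":0,"jaw":0.065},
  {"translation":[0,0,-0.02],"spin":0,"jaw":0.085},
  {"translation":[0,0,-0.035],"spin":0,"jaw":0.085},
  {"translation":[0,0,-0.035],"spin":0,"jaw":0.085},
  {"translation":[0,0,-0.035],"spin":0,"jaw":0.085},
  {"translation":[-0.003,0.02,-0.005],"spin":0,"jaw":0.085},
])

```text
time: 24.25
tool_pos: [478.9, -97.8, 165.4]
tcp_rot: [179.5, 0.2, 95.5]
ft_force: [1.1, -0.6, 0.1]
finger_gap: 84.9
grip_force: 0.0
```

Call:
carry_out([
  {"translation":[-0.005,0.035,0],"spin":0,"jaw":0.085},
  {"translation":[-0.005,0.035,0],"spin":0,"jaw":0.085},
  {"translation":[-0.005,0.035,0],"spin":0,"jaw":0.085},
  {"translation":[-0.004,0.025,0],"spin":0,"jaw":0.085},
  {"translation":[0,0,0],"spin":0,"jaw":0.085},
  {"translation":[0,0,0],"spin":0,"jaw":0.085},
  {"translation":[0,0,0],"spin":0,"jaw":0.085},
  {"translation":[0,0,0],"spin":0,"jaw":0.085},
])

```text
time: 24.92
tool_pos: [607.2, -103.2, 157.9]
tcp_rot: [-180.0, -0.0, 95.5]
ft_force: [0.5, -0.2, -0.5]
finger_gap: 84.7
grip_force: 0.0
```

```bash
python3 st.py; python3 chk.py 457 -96 5.5 box_small 12;python3 look.py box_large 608 -103 0 10.7; python3 look.py box_small 457 -96 12 5.5
```

```text
25.1167 [ 607.44 -103.28  158.17] [0.15 0.03 0.19] 84.87881659181993 [-0.2 -0.   0.5] [-14.41  12.41  87.44   0.    80.1  -19.9 ]
box_small scene 0.55 [456.9 -94.3  15.8  10.8] 0.95
box_small side 0.6 [456.5 -95.9  14.2   5.5] 0.968
72
25.37 [ 608.  -103.3  158. ] [180.    0.   95.5] 84.7 [0.2 0.3 0.2]
0.75 [322. 234.] [ 608.7 -103.4    1.9   10.6] 0.979
25.47 [ 608.1 -103.3  157.8] [180.    0.   95.5] 85.3 [0.7 0.6 0.1]
0.58 [134. 207.] [457.7 -94.3  14.5   5.8] 0.973
```

Call:
carry_out([
  {"translation":[0,0.001,0.03],"spin":-0.089,"jaw":0.085},
  {"translation":[0,0,0.035],"spin":0,"jaw":0.085},
  {"translation":[0,0,0.03],"spin":0,"jaw":0.085},
  {"translation":[0,0,0.02],"spin":0,"jaw":0.085},
  {"translation":[0,0,0.01],"spin":0,"jaw":0.085},
  {"translation":[0,0,0.005],"spin":0,"jaw":0.085},
  {"translation":[0,0,0],"spin":0,"jaw":0.05},
  {"translation":[0,0,0],"spin":0,"jaw":0.05},
], squeeze=35)

```text
time: 26.23
tool_pos: [610.1, -103.4, 29.3]
tcp_rot: [179.9, 0.0, 100.6]
ft_force: [0.3, -0.4, 0.4]
finger_gap: 63.1
grip_force: 0.0
```

Call:
carry_out([
  {"translation":[0,0,0],"spin":0,"jaw":0.05},
  {"translation":[0,0,0],"spin":0,"jaw":0.05},
  {"translation":[0,0,-0.03],"spin":0,"jaw":0.05},
  {"translation":[0,0,-0.03],"spin":0,"jaw":0.05},
  {"translation":[0,0,-0.03],"spin":0,"jaw":0.05},
  {"translation":[0,0,0],"spin":0.089,"jaw":0.05},
  {"translation":[0,0,0],"spin":0,"jaw":0.05},
  {"translation":[0,0,0],"spin":0,"jaw":0.05},
])

```text
time: 26.9
tool_pos: [609.2, -103.2, 118.4]
tcp_rot: [179.9, 0.0, 95.6]
ft_force: [-0.3, 0.6, -0.7]
finger_gap: 61.5
grip_force: 39.5
```

```bash
python3 st.py
```

```text
27.1 [ 608.37 -102.98  116.87] [0.48 0.12 0.84] 61.55895029883689 [ 0.6  0.5 -0.5] [-14.37  14.7   89.35   0.    76.1  -19.95]
```

Call:
carry_out([
  {"translation":[0.004,-0.03,0],"spin":0,"jaw":0.05},
  {"translation":[0.005,-0.03,0],"spin":0,"jaw":0.05},
  {"translation":[0.005,-0.03,0],"spin":0,"jaw":0.05},
  {"translation":[0.004,-0.03,0],"spin":0,"jaw":0.05},
  {"translation":[0.004,-0.03,0],"spin":0,"jaw":0.05},
  {"translation":[0,0,0],"spin":0,"jaw":0.05},
  {"translation":[0,0,0],"spin":0,"jaw":0.05},
  {"translation":[0,0,0],"spin":0,"jaw":0.05},
])

```text
time: 27.82
tool_pos: [458.1, -95.8, 118.0]
tcp_rot: [179.9, 0.0, 95.5]
ft_force: [-0.3, -0.1, -0.9]
finger_gap: 62.1
grip_force: 39.4
```

```bash
python3 st.py; python3 chk.py 457 -95 5.5 box_large 90 box_small 12
```

```text
28.0167 [458.61 -95.83 118.13] [0.25 0.03 0.09] 61.731127916380856 [ 0.2 -0.4 -1.5] [-18.07  -8.41 113.15   0.    75.23 -23.6 ]
box_large scene 0.72 [460.5 -93.4  92.6   4.4] 0.784
box_large side 0.8 [ 458.9 -100.3   95.3    1.6] 0.949
box_small scene 0.6 [458.  -94.3  13.7   4.6] 0.891
box_small side 0.62 [456.7 -96.5  16.5   4.7] 0.944
86
```

Call:
carry_out([
  {"translation":[0,-0.001,0.02],"spin":0,"jaw":0.05},
  {"translation":[0,0,0.006],"spin":0,"jaw":0.05},
  {"translation":[0,0,0.005],"spin":0,"jaw":0.05},
  {"translation":[0,0,0.005],"spin":0,"jaw":0.05},
  {"translation":[0,0,0.005],"spin":0,"jaw":0.05},
  {"translation":[0,0,0.005],"spin":0,"jaw":0.05},
  {"translation":[0,0,0],"spin":0,"jaw":0.05},
  {"translation":[0,0,0],"spin":0,"jaw":0.05},
])

```text
time: 29.03
tool_pos: [456.6, -95.7, 71.7]
tcp_rot: [-180.0, -0.0, 95.5]
ft_force: [-0.6, 0.4, -1.9]
finger_gap: 61.7
grip_force: 39.4
```

Call:
carry_out([
  {"translation":[0,0,0.012],"spin":0,"jaw":0.05},
  {"translation":[0,0,0.01],"spin":0,"jaw":0.05},
  {"translation":[0,0,0.006],"spin":0,"jaw":0.05},
  {"translation":[0,0,0.003],"spin":0,"jaw":0.05},
  {"translation":[0,0,0.001],"spin":0,"jaw":0.05},
  {"translation":[0,0,0],"spin":0,"jaw":0.05},
  {"translation":[0,0,0],"spin":0,"jaw":0.05},
  {"translation":[0,0,0],"spin":0,"jaw":0.05},
])

```text
time: 29.7
tool_pos: [456.2, -95.6, 41.4]
tcp_rot: [-179.9, -0.0, 95.5]
ft_force: [-13.3, 3.9, 22.7]
finger_gap: 61.3
grip_force: 42.3
```

Call:
carry_out([
  {"translation":[0,0,-0.001],"spin":0,"jaw":0.05},
  {"translation":[0,0,0],"spin":0,"jaw":0.085},
  {"translation":[0,0,0],"spin":0,"jaw":0.085},
  {"translation":[0,0,0],"spin":0,"jaw":0.085},
  {"translation":[0,0,-0.02],"spin":0,"jaw":0.085},
  {"translation":[0,0,-0.035],"spin":0,"jaw":0.085},
  {"translation":[0,0,-0.035],"spin":0,"jaw":0.085},
  {"translation":[0,0,-0.035],"spin":0,"jaw":0.085},
])

```text
time: 30.37
tool_pos: [456.0, -95.5, 166.6]
tcp_rot: [-179.9, -0.0, 95.5]
ft_force: [0.9, -0.1, 0.4]
finger_gap: 85.0
grip_force: 0.0
```

Call:
carry_out([
  {"translation":[0,0,-0.03],"spin":0,"jaw":0.085},
  {"translation":[0,0.03,-0.02],"spin":0,"jaw":0.085},
  {"translation":[0,0.03,0],"spin":0,"jaw":0.085},
  {"translation":[0,0.03,0],"spin":0,"jaw":0.085},
  {"translation":[0,0,0],"spin":0,"jaw":0.085},
  {"translation":[0,0,0],"spin":0,"jaw":0.085},
  {"translation":[0,0,0],"spin":0,"jaw":0.085},
  {"translation":[0,0,0],"spin":0,"jaw":0.085},
])

```text
time: 31.03
tool_pos: [545.5, -87.2, 215.6]
tcp_rot: [-180.0, -0.0, 95.5]
ft_force: [-0.4, 0.3, 0.2]
finger_gap: 84.9
grip_force: 0.0
```

```bash
python3 chk.py 457 -95 5.5 box_large 12; python3 chk.py 439 113 0 cup_large 20; python3 look.py box_large 457 -95 12 5.5
python3 - <<'E'
from h import *
A={n:r.snapshot(n) for n in ['scene','side']};o=[]
for n,q0 in dict(box_large=[457,-95,12,5.5,1],cup_large=[439,113,20,0]).items():
    q,i=fit(n,[(p,r.regions_of(p,n)[0]['pixels']) for p in A.values()],q0);print(n,q.round(1),round(i,3))
p=A['side'];a=p['pixels'][100:360,200:460];b=A['scene']['pixels'][110:370,180:440]
cv2.imwrite('pics/fin.png',cv2.resize(np.hstack([b,a]),None,fx=1.5,fy=1.5))
E
```

```text
box_large scene 0.86 [456.9 -93.9  16.9   8.5] 0.951
box_large side 0.56 [456.2 -96.5  17.1   5.4] 0.978
88
cup_large scene 0.9 [436.7 112.1  23.4  10.2] 0.931
cup_large side 0.7 [ 4.384e+02  1.128e+02  2.340e+01 -1.000e-01] 0.971
90
31.43 [546.2 -87.2 216.1] [180.    0.   95.5] 85.0 [-0.1  0.7  0.4]
0.65 [224. 219.] [457.  -95.1  15.1   5.8] 0.977
box_large [456.1 -94.9  11.4   5.1] 0.956
cup_large [438.5 113.4  18.8  12. ] 0.943
```

View pics/fin.png

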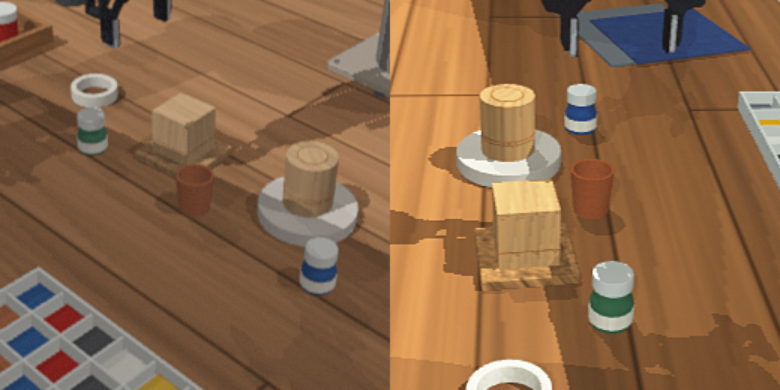

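The large cup stands flat in the middle of the bat (right half, about (507,125)). The large box stands flat in the middle of the tile (about (525,225)). The jars and the pot are still upright in place.

```bash
python3 -c "
from bench import r
print(r.hand_in())"
```

```text
the job is handed in; nothing more can be done
None
```

I built both nests and handed the job in at about 31 s: three cups on the round bat and two boxes on the square tile. Both stood flat and central to within about 2 mm, and the jars and pot were still standing where they were; the judge returned no verdict.

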